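# Transfer the burnt-in radio units to the empty rack in record order

### The arm

A 6-joint arm with a two-finger parallel gripper is mounted at the origin on a cart in front of the work surface, level with it; the furniture and walls round the work are solid. World frame = base frame: x ahead of the robot, y to its left, z up, the work surface at z = 0. Lengths are in m, angles in rad, forces in N, time in s.
With the tool pointing down it reaches from about 0.325 to 0.85 m from the base axis. Payload 4.4 kg.
Tool frame: the origin (TCP) lies at the very end of the fingers, on their centre line; the grasp point (between the pads) lies 19 mm behind it; z points along the fingers, y is the line along which they close (so a half turn about z gives the same grasp; the last joint's range is limited). The gripper opens to 94 mm and grips with 3 to 60 N. Pads are 16 mm wide; open, the fingers measure 119 mm over their backs; the gripper's body (75 mm by 177 mm) begins 78 mm behind the grasp point.
Start: joints at [-1.393, 0.207, 1.542, -0, 1.393, -0.15], TCP at [0.186, -0.544, 0.205] pointing down, gripper open.
Joint ranges: [-2.73, 2.73], [-0.86, 2.22], [0.23, 2.46], [-1.11, 4.25], [0.08, 2.63], [-2.82, 2.82]. Speed limits (rad/s): [2.79, 2.79, 3.14, 3.14, 3.14, 3.14].

### API

Orientations are given as a unit quaternion [w, x, y, z].
In Python, from workcell import robot gives the robot as it stands. The module is installed in compiled form; this text tells all that it offers. Calls block until the motion is done:
- robot.goto(position, orientation): joint-space move of the TCP to a pose.
- robot.move_l(position, rot=None, vel=0.15, until_force=None): straight line of the TCP; rot=None keeps the orientation; vel is the mean speed in m/s. With until_force (N) it stops when the force on the tool has changed by that much, and returns True; else False.
- robot.set_joints(angles): joint-space move.
- robot.gripper_open() and robot.close_gripper(grasp_force=None): open the fingers fully, or close them until they stop; grasp_force is the grip in N (None keeps the last).
- robot.pause(seconds).
- robot.ik(position, orientation): joint angles nearest the present ones, or None.
- robot.get_obs(): the state.
- robot.get_image(name): name is "scene" or "top" or "wrist"; returns a dict with "color" (420x560x3 uint8, red, green, blue), "intrinsics" (3x3 intrinsics, pixels), "R" (3x3) and "t" (3): a world point X has camera coordinates R X + t. Camera axes: x right, y down, z forward; pixel columns grow to the right and rows downward; lengths in m; the calibration is good to about 2 mm. The wrist camera is an equidistant fisheye: a pixel r from the principal point sees the ray r / f radians off the axis. A picture is of the moment at which its call begins. There is no depth.
A pose or a line that the arm cannot do raises robot.IKError and nothing moves.
- robot.job_done(): hands the job in; it is judged then, once.
Trained networks look in a picture, given as the dict that the camera call returned (one of the last four; its "shot" number tells which), for a name from the list of things; names that differ only in an ending like _2 or _b are one class to them, and where a whole thing is asked for, a point or a joint stands for the part that bears it (a point fixed in the world has none). Each returns a list of dicts, best first, with "conf" (0 to 1); they miss things now and then, are a little off and sometimes report something else, mostly with a low value. They report only what shows in the picture. A call takes as long as a camera call.
- robot.trace(name, picture): "mask" (420x560 bool, what is visible of it) and "xy" ([column, row] in pixels, amid what is visible of it).
The state is a dict: "clock": time; "q": joint angles; "qd": joint speeds; "effort": joint torques, N m; "tcp_pos": TCP position; "tool_rot": TCP orientation; "force": force on the tool from outside, world axes, zero at the start; "ft_torque": the same for the moment, N m; "finger_gap": finger opening in m; "gripper_force": force on a finger pad.
Only numpy, scipy, OpenCV 4.12 (cv2) and the standard library are available. Lean on these libraries where they do the work, as an engineer would, in place of code of your own. Each camera call takes 0.05 s, during which the arm holds its last target. There are 200 camera calls.

### The job

The four black radio units in the full rack have come out of burn-in, and their test records go only by position, counted from the rack's black hoop handle. Move all four to the empty rack in the same order, again counted from its hoop handle: the unit next to the handle goes next to the other handle, and so on to the far end. Keep each one upright with its antenna sockets up, and leave it fully down in its slot.

Things in the scene. Friction and masses are not known exactly. Their poses are not given: they have to be found in the camera images.
- unit_1: Black radio unit, at the start in the slot at x = -99 mm of the full rack; the four look alike, told apart by position. Closed box standing on its rear face: 33 mm thick (x, along the row), 135 long (y), 105 high (z up), gold antenna sockets 5-8 mm tall on top, about 0.42 kg. Origin: centre of its underside. Grip across the 33 mm near the top.
- unit_2: Black radio unit, at the start in the slot at x = -33 mm of the full rack; the four look alike, told apart by position. Closed box standing on its rear face: 33 mm thick (x, along the row), 135 long (y), 105 high (z up), gold antenna sockets 5-8 mm tall on top, about 0.42 kg. Origin: centre of its underside. Grip across the 33 mm near the top.
- unit_3: Black radio unit, at the start in the slot at x = 33 mm of the full rack; the four look alike, told apart by position. Closed box standing on its rear face: 33 mm thick (x, along the row), 135 long (y), 105 high (z up), gold antenna sockets 5-8 mm tall on top, about 0.42 kg. Origin: centre of its underside. Grip across the 33 mm near the top.
- unit_4: Black radio unit, at the start in the slot at x = 99 mm of the full rack; the four look alike, told apart by position. Closed box standing on its rear face: 33 mm thick (x, along the row), 135 long (y), 105 high (z up), gold antenna sockets 5-8 mm tall on top, about 0.42 kg. Origin: centre of its underside. Grip across the 33 mm near the top.
- full_rack: Rack that holds the units at the start: fixed sheet-aluminium carrier 326 (x) by 162 (y) mm, left or right on the bench, its row roughly across in front of the robot. Origin: centre of its underside on the bench, z up. Four slots in a row, centres x = -99, -33, 33, 99 mm, y = 0, floor at z = 9 mm. At the back of the bench a shelf hangs 370 mm up, from x = 737 mm on.
- empty_rack: Rack that is empty at the start; same model, size, axes and slots as the full rack, on the other side. A slot takes a unit with its length along the rack's y, either way round: guides 39 mm apart rise 29 mm over the floor, then flare to 57 mm at 42 mm; side rails 144 mm apart rise 19 mm, then flare up to 30 mm. The nth unit from the full rack's handle goes in the nth slot from this rack's handle.
- full_handle: Handle of the full rack: a black hoop with a 25 mm thick rubber grip, upright across one end, 115 mm wide, top 86 mm above the bench, 151 mm from the rack's centre at the +x or the -x end (it varies). Origin: under its middle, on the bench. The other end has only a low bare metal lip, 21 mm high.
- empty_handle: Handle of the empty rack: a black hoop with a 25 mm thick rubber grip, upright across one end, 115 mm wide, top 86 mm above the bench, 151 mm from the rack's centre at the +x or the -x end (it varies). Origin: under its middle, on the bench. The other end has only a low bare metal lip, 21 mm high.

How it is judged:
At the end, for the whole second after the job is handed in: Each unit stands in the slot of the empty rack with the same number from the handle as it had in the full rack: origin within 10 mm of the slot centre along the row, 12 mm across, underside within 6 mm below or 5 mm above the slot floor, within 0.12 rad of upright, released and at rest (((((x of full_handle in the frame of full_rack below 0 m and x of empty_handle in the frame of empty_rack below 0 m) or (x of full_handle in the frame of full_rack above 0 m and x of empty_handle in the frame of empty_rack above 0 m)) and x of unit_1 in the frame of empty_rack between -0.109 and -0.089 m and x of unit_2 in the frame of empty_rack between -0.043 and -0.023 m and x of unit_3 in the frame of empty_rack between 0.023 and 0.043 m and x of unit_4 in the frame of empty_rack between 0.089 and 0.109 m) or (((x of full_handle in the frame of full_rack below 0 m and x of empty_handle in the frame of empty_rack above 0 m) or (x of full_handle in the frame of full_rack above 0 m and x of empty_handle in the frame of empty_rack below 0 m)) and x of unit_1 in the frame of empty_rack between 0.089 and 0.109 m and x of unit_2 in the frame of empty_rack between 0.023 and 0.043 m and x of unit_3 in the frame of empty_rack between -0.043 and -0.023 m and x of unit_4 in the frame of empty_rack between -0.109 and -0.089 m)) and y of unit_1 in the frame of empty_rack between -0.012 and 0.012 m and z of unit_1 in the frame of empty_rack between 0.003 and 0.014 m and angle between each of unit_1, unit_2, unit_3, unit_4's own z axis and vertical below 0.12 rad and linear speed of each of unit_1, unit_2, unit_3, unit_4 below 0.02 m/s and angular speed of each of unit_1, unit_2, unit_3, unit_4 below 0.2 rad/s and y of unit_2 in the frame of empty_rack between -0.012 and 0.012 m and z of unit_2 in the frame of empty_rack between 0.003 and 0.014 m and y of unit_3 in the frame of empty_rack between -0.012 and 0.012 m and z of unit_3 in the frame of empty_rack between 0.003 and 0.014 m and y of unit_4 in the frame of empty_rack between -0.012 and 0.012 m and z of unit_4 in the frame of empty_rack between 0.003 and 0.014 m); the robot touches nothing.
It fails at once if a unit is tipped over (more than 0.6 rad from upright) (angle between any of unit_1, unit_2, unit_3, unit_4's own z axis and vertical above 0.6 rad).
It also fails if it takes over 120 s, if anything falls off the work surface, if the arm or the gripper's body presses on something with over 40 N, if the wrist force passes 120 N, or if a joint passes its speed limit or range.

## Working session

There is one attempt and no reset: what is moved stays moved. The work goes in short steps, each a Python script; the robot and the scene stay as the last script left them, time stands still between calls to the robot, and variables do not carry over. Pictures are saved under pics/ and viewed, at most 14 in all, crops included, and the job is handed in when it is done.

```bash
mkdir -p pics; ls
python3 - <<'E'
from workcell import robot
import cv2, numpy as np
for n in ["scene","top"]:
    p=robot.get_image(n); cv2.imwrite(f"pics/{n}0.png",p["color"][:,:,::-1])
    print(n,p["intrinsics"].tolist(),p["R"].round(4).tolist(),p["t"].round(4).tolist())
    for k in ["unit_1","full_rack","empty_rack","full_handle","empty_handle"]:
        print(k,[(round(d["conf"],2),np.round(d["xy"],1).tolist(),int(d["mask"].sum())) for d in robot.trace(k,p)])
print(robot.get_obs())
E
```

```text
pics
scene [[448.7632318659052, 0.0, 273.36532251040313], [0.0, 448.7632318659052, 209.55512451698925], [0.0, 0.0, 1.0]] [[-0.6147, -0.7886, -0.0152], [-0.4684, 0.3805, -0.7974], [0.6346, -0.4831, -0.6033]] [0.2651, 0.2596, 0.95]
unit_1 [(0.98, [201.5, 243.6], 1418), (0.96, [222.9, 232.5], 1425), (0.74, [176.7, 256.2], 1411), (0.58, [150.0, 266.6], 1442)]
full_rack [(0.73, [177.7, 283.7], 2468), (0.59, [385.5, 162.5], 199)]
empty_rack [(0.82, [304.7, 197.3], 668)]
full_handle [(0.8, [130.3, 280.9], 515)]
empty_handle [(0.53, [381.2, 159.5], 119)]
top [[507.01472177024084, 0.0, 280.1170238392403], [0.0, 507.01472177024084, 210.5242311290004], [0.0, 0.0, 1.0]] [[0.0265, -0.9996, 0.0035], [-0.9857, -0.0267, -0.1665], [0.1665, 0.0009, -0.986]] [-0.0233, 0.4489, 1.6548]
unit_1 [(0.83, [210.4, 212.5], 640), (0.82, [228.8, 210.7], 627), (0.79, [168.5, 209.8], 741), (0.6, [188.5, 209.4], 698)]
full_rack [(0.64, [216.3, 217.5], 1833)]
empty_rack [(0.64, [348.4, 217.1], 4417)]
full_handle [(0.77, [150.7, 207.9], 221)]
empty_handle [(0.74, [399.7, 217.0], 273)]
{'clock': 0.6, 'q': array([-1.39249156e+00,  2.06613218e-01,  1.54149183e+00,  2.65110324e-06,
        1.39350297e+00, -1.50493692e-01]), 'qd': array([ 0.0008277 , -0.00020861,  0.00050413, -0.00250644, -0.00051732,
        0.00029773]), 'effort': array([ 3.30753637e-04, -3.70629466e+01, -2.81589550e+01,  6.98206527e-02,
        2.78303772e-02, -2.64516763e-05]), 'tcp_pos': array([ 0.18566532, -0.54420417,  0.20544304]), 'tool_rot': array([-7.69994030e-06,  9.86516894e-01,  1.63659458e-01,  1.19781881e-06]), 'force': array([-0.69007162,  0.19705072, -0.53098683]), 'ft_torque': array([ 0.01349652, -0.04491088,  0.04196615]), 'gripper_force': 0.0, 'finger_gap': 0.09383186313927147}
```

View pics/scene0.png

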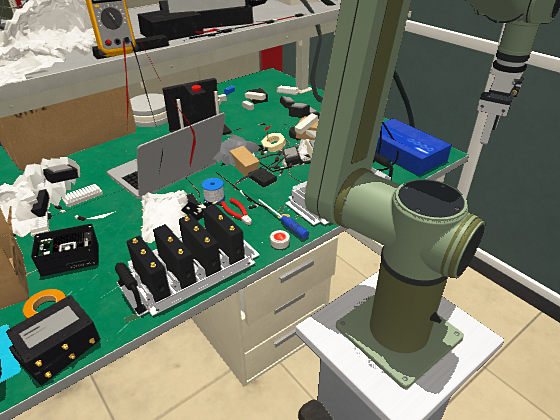

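View pics/top0.png

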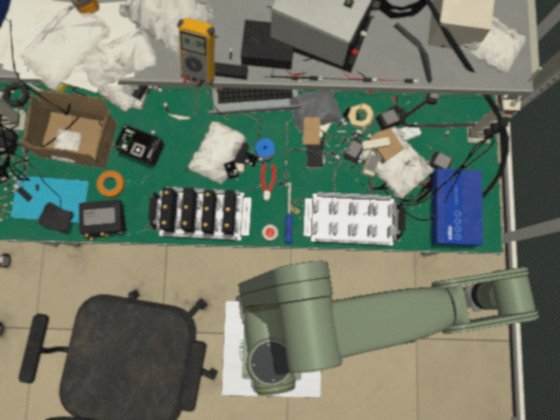

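The full rack is on the left with its handle at the left end (about 153,210 in top). The empty rack is on the right with its handle at the right end (about 400,217), so the order mirrors: the leftmost unit goes to the rightmost slot. Next I'll look from above each rack with the wrist camera.

```bash
cat > h.py <<'E'
from workcell import robot
import cv2, numpy as np
def down(a): return np.array([0,np.cos(a/2),np.sin(a/2),0])
def ray(p,uv):
    K=p["intrinsics"]; uv=np.atleast_2d(np.asarray(uv,float))
    d=np.c_[(uv[:,0]-K[0,2])/K[0,0],(uv[:,1]-K[1,2])/K[1,1]]
    if p.get("fish"):
        r=np.linalg.norm(d,axis=1,keepdims=True)+1e-12
        v=np.c_[d/r*np.sin(r),np.cos(r)]
    else: v=np.c_[d,np.ones(len(d))]
    R=np.array(p["R"]); return -R.T@np.array(p["t"]), v@R
def on_z(p,uv,z):
    c,v=ray(p,uv); return c+v*((z-c[2])/v[:,2])[:,None]
def tri(ps,uvs):
    A=np.zeros((3,3));b=np.zeros(3)
    for p,uv in zip(ps,uvs):
        c,v=ray(p,uv); v=v[0]/np.linalg.norm(v[0]); M=np.eye(3)-np.outer(v,v); A+=M;b+=M@c
    return np.linalg.solve(A,b)
def shot(n,f=None):
    p=robot.get_image(n); p["fish"]=n=="wrist"
    if f: cv2.imwrite(f"pics/{f}.png",p["color"][:,:,::-1])
    return p
E
python3 - <<'E'
from h import *
import pickle
p=shot("top")
print(on_z(p,[[203,213]],.1),on_z(p,[[353,219]],.02))
for k,uv,z in [("e",[353,219],.02),("f",[203,213],.1)]:
    c=on_z(p,[uv],z)[0]
    for i,dy in enumerate([-.05,.05]):
        robot.goto([c[0]-.0,c[1]+dy,.32],down(0))
        w=shot("wrist",f"w{k}{i}"); pickle.dump({a:w[a] for a in ["color","intrinsics","R","t","fish"]},open(f"w{k}{i}.pkl","wb"))
        print(k,i,robot.get_obs()["tcp_pos"],robot.get_obs()["clock"],-w["R"].T@w["t"],w["R"].round(2).tolist())
        for n in ["unit_1","empty_handle","empty_rack"]:
            for d in robot.trace(n,w):
                print(n,round(d["conf"],2),np.round(d["xy"]),on_z(w,[d["xy"]],.114 if n[0]=="u" else .086)[0].round(3),cv2.minAreaRect(np.argwhere(d["mask"])[:,::-1].astype(np.float32)))
E
```

```text
[[0.42411082 0.23583624 0.1       ]] [[ 0.43008568 -0.25723939  0.02      ]]
e 0 [ 0.42940464 -0.30791041  0.3193193 ] 2.05 [ 0.49958626 -0.3077529   0.49877013] [[0.0, -1.0, -0.0], [-0.97, -0.0, 0.24], [-0.24, 0.0, -0.97]]
empty_handle 0.73 [353. 186.] [ 0.433 -0.405  0.086] ((352.65625, 183.5814208984375), (24.82583999633789, 85.0007553100586), 4.028263568878174)
empty_rack 0.72 [249. 180.] [ 0.441 -0.27   0.086] ((247.96876525878906, 178.78016662597656), (205.26666259765625, 111.01800537109375), 1.005086064338684)
e 1 [ 0.43011092 -0.20769748  0.32012258] 2.7333 [ 0.4998522  -0.20669744  0.49958268] [[0.0, -1.0, 0.0], [-0.97, -0.0, 0.24], [-0.24, -0.0, -0.97]]
unit_1 0.83 [  6. 207.] [0.414 0.232 0.114] ((3.723998546600342, 187.26800537109375), (20.303497314453125, 83.45005798339844), 10.304847717285156)
unit_1 0.66 [ 52. 189.] [0.44  0.117 0.114] ((54.07353210449219, 190.04412841796875), (88.5961685180664, 50.48918151855469), 84.0938491821289)
unit_1 0.66 [ 16. 193.] [0.435 0.199 0.114] ((15.913459777832031, 192.05079650878906), (84.49176025390625, 27.738750457763672), 84.3693161
[... 1313 characters left out ...]
], [-0.97, -0.0, 0.24], [-0.24, -0.0, -0.97]]
unit_1 0.94 [229. 178.] [0.442 0.345 0.114] ((228.0, 179.0), (108.0, 36.0), 90.0)
unit_1 0.89 [277. 175.] [0.445 0.288 0.114] ((278.9072570800781, 178.0238800048828), (28.49013328552246, 108.5939712524414), 1.5074357986450195)
unit_1 0.88 [331. 181.] [0.438 0.222 0.114] ((328.35443115234375, 181.33868408203125), (36.90022277832031, 108.03751373291016), 2.935673475265503)
unit_1 0.74 [377. 179.] [0.441 0.165 0.114] ((375.92626953125, 182.3902130126953), (44.77488327026367, 106.0677490234375), 3.990912914276123)
empty_rack 0.79 [528. 185.] [ 0.439 -0.116  0.086] ((523.9999389648438, 180.49996948242188), (90.99998474121094, 69.99998474121094), 90.0)
```

Run:
```python
import cv2
for k,x in [("e0",130),("e1",190),("f1",170)]:
    im=cv2.imread(f"pics/w{k}.png")[105:265,x:x+270]; cv2.imwrite(f"pics/c{k}.png",cv2.resize(im,(800,474),interpolation=cv2.INTER_CUBIC))
```

```text
(no output)
```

View pics/ce0.png

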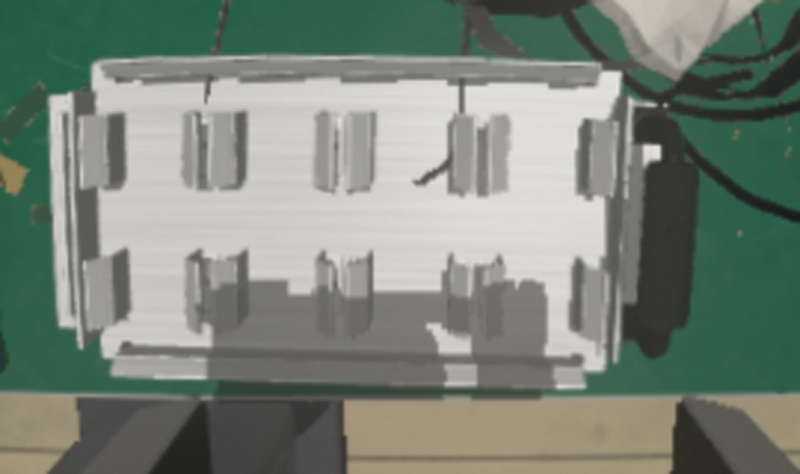

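View pics/ce1.png

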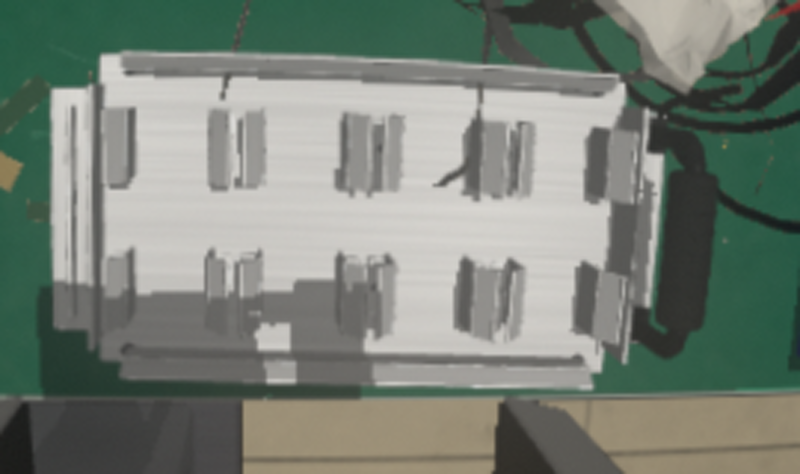

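View pics/cf1.png

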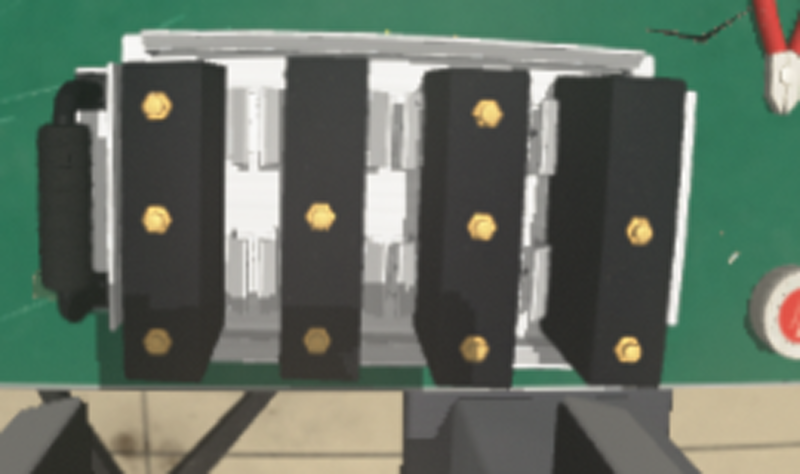

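The crops show the empty rack with its handle right (crop ~670,240) and four slots between the guide pairs. The full rack has its handle left (crop ~65,210), and gold sockets mark each unit's centre line. Now I'll triangulate the sockets and the guide pairs.

Run:
```python
from h import *
import pickle
W={k:pickle.load(open(f"w{k}.pkl","rb")) for k in ["e0","e1","f0","f1"]}
def gold(p):
    h=cv2.cvtColor(p["color"],cv2.COLOR_RGB2HSV); m=cv2.inRange(h,(15,100,70),(32,255,255))
    n,_,s,c=cv2.connectedComponentsWithStats(m); return [c[i] for i in range(1,n) if 8<s[i,4]<150 and 100<c[i][1]<240]
g0,g1=gold(W["f0"]),gold(W["f1"])
for a in g0:
  A=on_z(W["f0"],[a],.12)[0]
  for b in g1:
    B=on_z(W["f1"],[b],.12)[0]
    if np.linalg.norm(A-B)<.012: print(a.round(),b.round(),tri([W["f0"],W["f1"]],[a,b]).round(4),((A+B)/2).round(4))
print("empty")
f=2.963
c0=lambda u,v:[130+u/f,105+v/f]
c1=lambda u,v:[190+u/f,105+v/f]
for n,a,b in [("L gap up",(206,150),(236,150)),("M gap up",(342,152),(376,154)),("R gap up",(479,153),(511,158)),
  ("L lo",(206,295),(236,295)),("M lo",(341,297),(374,300)),("R lo",(475,300),(509,303)),
  ("grip top end",(672,163),(694,172)),("grip low end",(660,325),(681,330)),
  ("L lip",(62,210),(72,208)),("rail UL",(95,63),(102,55)),("rail UR",(620,72),(625,78)),("rail LL",(112,375),(122,374)),("rail LR",(584,386),(592,387))]:
    print(n,tri([W["e0"],W["e1"]],[c0(*a),c1(*b)]).round(4),*[np.r_[on_z(W["e0"],[c0(*a)],z)[0][:2],on_z(W["e1"],[c1(*b)],z)[0][:2]].round(3) for z in (.03,.045)])
```

```text
[249. 143.] [334. 143.] [0.4841 0.2201 0.115 ] [0.4843 0.2203 0.12  ]
[144. 145.] [222. 140.] [0.4868 0.3521 0.1164] [0.4868 0.3509 0.12  ]
[195. 179.] [278. 178.] [0.4418 0.2869 0.1158] [0.4424 0.2863 0.12  ]
[145. 181.] [222. 179.] [0.441  0.3531 0.1158] [0.4416 0.3519 0.12  ]
[248. 181.] [332. 181.] [0.4383 0.2212 0.115 ] [0.439  0.2214 0.12  ]
[305. 182.] [385. 183.] [0.4375 0.1536 0.1149] [0.4382 0.1547 0.12  ]
[147. 220.] [223. 220.] [0.39   0.3541 0.1167] [0.3909 0.3531 0.12  ]
[196. 220.] [276. 220.] [0.3904 0.2882 0.1149] [0.3917 0.2875 0.12  ]
[248. 223.] [330. 222.] [0.3874 0.2226 0.1168] [0.3883 0.2227 0.12  ]
[303. 223.] [382. 223.] [0.3863 0.155  0.1155] [0.3876 0.156  0.12  ]
[ 49. 230.] [102. 230.] [0.3726 0.5309 0.1115] [0.3753 0.5245 0.12  ]
[ 36. 232.] [ 90. 231.] [0.3809 0.5267 0.1466] [0.3724 0.5487 0.12  ]
empty
L gap up [ 0.4698 -0.1948  0.0415] [ 0.469 -0.192  0.469 -0.195] [ 0.47  -0.196  0.47  -0.195]
M gap up [ 0.468  -0.2613  0.0427] [ 0.467 -0.26   0.467 -0.263] [ 0.468 -0.262  0.468 -0.261]
R gap up [ 0.4679 -0.3259  0.0493] [ 0.466 -0.327  0.467 -0.331]
[... 269 characters left out ...]
334] [ 0.396 -0.325  0.396 -0.329]
grip top end [ 0.4665 -0.4122  0.0727] [ 0.463 -0.423  0.463 -0.433] [ 0.464 -0.419  0.465 -0.425]
grip low end [ 0.3925 -0.4078  0.0817] [ 0.38  -0.42   0.378 -0.433] [ 0.384 -0.417  0.382 -0.426]
L lip [ 0.441  -0.113   0.0306] [ 0.441 -0.113  0.441 -0.113] [ 0.443 -0.119  0.443 -0.116]
rail UL [ 0.5167 -0.1251  0.0044] [ 0.516 -0.135  0.516 -0.129] [ 0.515 -0.14   0.515 -0.132]
rail UR [ 0.5089 -0.3995  0.0077] [ 0.507 -0.395  0.51  -0.391] [ 0.507 -0.393  0.51  -0.385]
rail LL [ 0.3559 -0.1365  0.0369] [ 0.353 -0.134  0.355 -0.135] [ 0.357 -0.139  0.359 -0.138]
rail LR [ 0.3495 -0.3809  0.0365] [ 0.348 -0.382  0.347 -0.383] [ 0.353 -0.379  0.352 -0.378]
```

Estimates: both racks have yaw of about -0.018. The units' centres are at y ≈ .353/.287/.221/.155 and x ≈ .438. The empty rack's centre is at about (.434, -.261). A fully open finger doesn't fit between neighbours, so I'll come in shifted 15 mm toward the free side, close softly, centre, then grip. The first unit is the right end one, the 4th from the handle.

```bash
cat >> h.py <<'E'
A=-.018; Q=down(A); ROW=np.array([-np.sin(A),np.cos(A)])   # row axis, toward +y
def st(tag):
    o=robot.get_obs(); print(tag,round(o["clock"],1),o["tcp_pos"].round(4),"gap",round(o["finger_gap"],4),"F",o["force"].round(1),"pad",round(o["gripper_force"],1))
def go(xy,z,vel=.15,f=None): return robot.move_l([xy[0],xy[1],z],Q,vel,f)
def pick(c,z,s,up=.235):
    c=np.array(c); robot.goto([*(c-s*ROW),.2],Q) if robot.get_obs()["clock"]<12 else go(c-s*ROW,.2,.35)
    go(c-s*ROW,.13,.2); print("hit",go(c-s*ROW,z,.1,12)); st("down")
    if s:
        robot.close_gripper(3); st("soft"); go(c,z,.05); st("centred")
    robot.close_gripper(35); st("grip"); go(c,up,.15); st("up")
def place(c,z,up=.235):
    c=np.array(c); go(c,up,.35); go(c,z+.05,.15); st("above")
    print("hit",go(c,z-.003,.05,12)); st("in")
E
python3 - <<'E'
from h import *
pick([.4365,.1545],.082,.015)
shot("scene","s1")
E
```

```text
hit False
down 7.1 [0.4371 0.1396 0.0828] gap 0.0937 F [ 1.3 -0.2  0. ] pad 0.0
soft 8.1 [0.437  0.1409 0.0829] gap 0.0384 F [0.4 5.4 4.8] pad 3.3
centred 8.5 [0.4366 0.1548 0.0818] gap 0.0336 F [ 1.3  1.9 -0.2] pad 3.0
grip 8.7 [0.4363 0.1544 0.0818] gap 0.0329 F [ 0.7  0.  -0.9] pad 35.0
up 9.9 [0.4354 0.1543 0.2335] gap 0.0334 F [-0.  -0.6 -3.9] pad 35.0
```

View pics/s1.png

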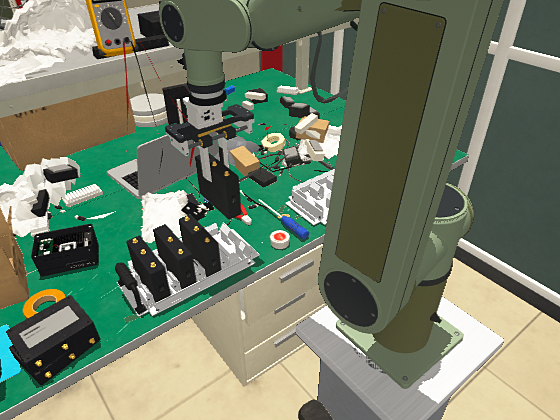

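The unit is held upright (scene ~218,185) and the other three are still standing. Now place it in the leftmost slot of the empty rack.

Run:
```python
from h import *
E=np.array([.434,-.261])
c=E+.099*ROW; place(c,.082)
robot.gripper_open(); st("open"); go(c,.2,.2); st("up")
robot.goto([.43,-.215,.3],Q); w=shot("wrist","p1"); st("")
im=cv2.imread("pics/p1.png")[90:270,150:450]; cv2.imwrite("pics/p1c.png",cv2.resize(im,(800,480)))
```

```text
above 11.8 [ 0.4367 -0.162   0.133 ] gap 0.033 F [-1.1 -0.9 -2.8] pad 35.0
hit True
in 12.8 [ 0.435  -0.1616  0.0817] gap 0.0334 F [-0.2 -0.   4.5] pad 35.0
open 13.8 [ 0.4331 -0.1604  0.0799] gap 0.0941 F [-0.1  0.7 -0.9] pad 0.0
up 14.6 [ 0.435  -0.1616  0.1989] gap 0.094 F [ 1.1 -0.   0.3] pad 0.0
 15.1 [ 0.429  -0.2141  0.2974] gap 0.0938 F [0.2 1.  0.1] pad 0.0
```

View pics/p1c.png

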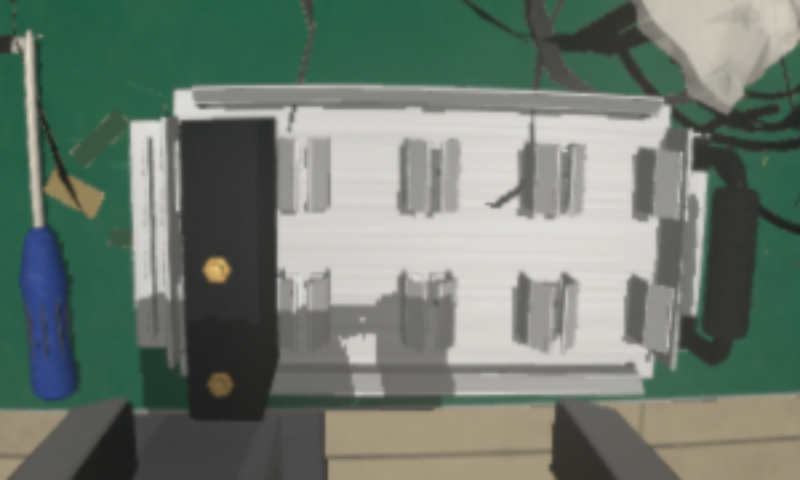

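Unit 4 is seated in the leftmost slot (crop ~228,270): contact came at the same TCP height as the grasp. On to unit 3.

Run:
```python
from h import *
E=np.array([.434,-.261])
go([.43,-.0],.24,.35)
pick([.4375,.2205],.082,.015)
c=E+.0315*ROW; place(c,.082)
robot.gripper_open(); st("open"); go(c,.2,.2); st("up")
robot.goto([.43,-.215,.3],Q); w=shot("wrist","p2")
im=cv2.imread("pics/p2.png")[90:270,150:450]; cv2.imwrite("pics/p2c.png",cv2.resize(im,(800,480)))
```

```text
hit False
down 17.8 [0.438  0.2057 0.0827] gap 0.0939 F [-0.1 -0.4 -0.3] pad 0.0
soft 18.7 [0.4376 0.2064 0.0825] gap 0.0384 F [-0.2  4.3  2.1] pad 3.3
centred 19.1 [0.4373 0.2207 0.0817] gap 0.0333 F [0.8 1.3 2.1] pad 3.0
grip 19.4 [0.4372 0.2202 0.0817] gap 0.0331 F [-0.1  1.  -1.6] pad 35.0
up 20.5 [0.4365 0.2202 0.2336] gap 0.0333 F [-0.2 -0.1 -4. ] pad 35.0
above 22.8 [ 0.4354 -0.2297  0.133 ] gap 0.0331 F [ 0.  -0.9 -3.1] pad 35.0
hit True
in 23.7 [ 0.4335 -0.2291  0.0815] gap 0.0332 F [-0.3  0.6  3.1] pad 35.0
open 24.8 [ 0.4322 -0.2279  0.0801] gap 0.094 F [-0.2 -0.6  0.6] pad 0.4
up 25.5 [ 0.4338 -0.2288  0.1988] gap 0.0938 F [ 1.   0.7 -0.7] pad 0.0
```

View pics/p2c.png

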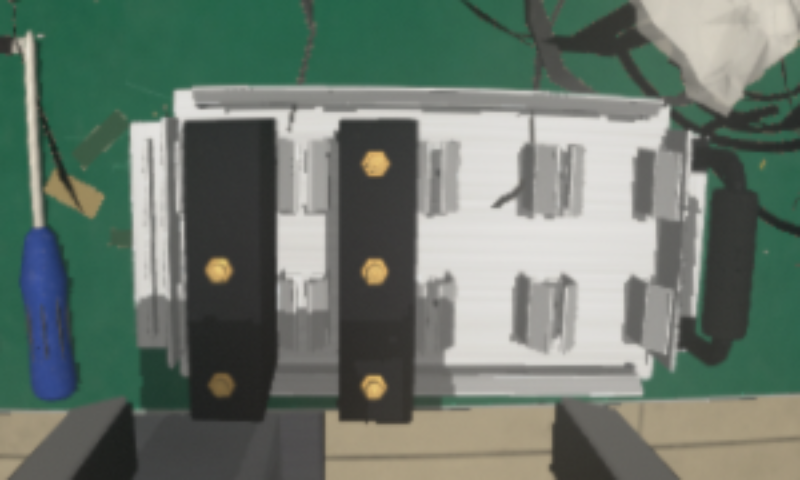

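Both units are seated upright (crop ~228 and ~378). Unit 2 next, then the handle-side unit with a higher grip so the fingers clear both handles.

Run:
```python
from h import *
E=np.array([.434,-.261])
go([.43,-.0],.24,.35)
pick([.439,.287],.082,.015)
c=E-.0345*ROW; place(c,.082)
robot.gripper_open(); st("open"); go(c,.235,.2); st("up")
go([.43,-.0],.24,.35)
pick([.440,.353],.0925,0)
shot("scene","s2")
```

```text
hit False
down 28.9 [0.4393 0.2723 0.0827] gap 0.0937 F [ 1.2 -0.1  0.3] pad 0.0
soft 29.8 [0.4392 0.2732 0.0827] gap 0.0382 F [-0.7  4.5  4.1] pad 3.3
centred 30.3 [0.4389 0.2869 0.0815] gap 0.0331 F [ 1.2  1.1 -2. ] pad 3.0
grip 30.5 [0.4386 0.2866 0.0815] gap 0.0331 F [ 0.3 -0.4 -1.1] pad 35.0
up 31.6 [0.4381 0.2866 0.2336] gap 0.0329 F [ 0.3  0.9 -4.9] pad 35.0
above 34.3 [ 0.4342 -0.2959  0.133 ] gap 0.0331 F [ 0.5 -0.2 -3.2] pad 35.0
hit True
in 35.2 [ 0.4323 -0.2951  0.0813] gap 0.0332 F [ 0.4 -1.4  3.6] pad 35.0
open 36.3 [ 0.4309 -0.2935  0.0797] gap 0.0939 F [-0.1 -0.2  0.3] pad 0.3
up 37.2 [ 0.4326 -0.2947  0.2335] gap 0.0944 F [ 0.8  0.3 -0.7] pad 0.0
hit False
down 40.4 [0.4404 0.3532 0.093 ] gap 0.0942 F [-0.5 -0.2  1.1] pad 0.0
grip 41.3 [0.44   0.3529 0.0924] gap 0.0331 F [ 0.4 -0.6 -0.3] pad 35.0
up 42.4 [0.4391 0.3525 0.2334] gap 0.0334 F [-0.7  0.  -4. ] pad 34.9
```

View pics/s2.png

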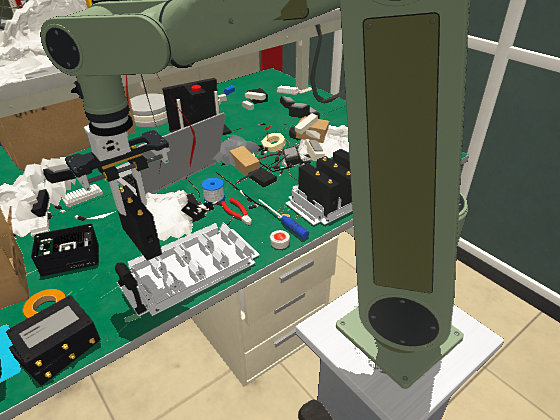

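The last unit is held (scene ~138,215) and the three placed ones stand in the empty rack. Place the last unit in the handle-side slot.

Run:
```python
from h import *
E=np.array([.434,-.261])
c=E-.0995*ROW; place(c,.0925)
go(c,.092,.05); st("pre")
robot.gripper_open(); st("open"); go(c,.235,.2)
robot.goto([.43,-.265,.32],Q); robot.pause(.5); w=shot("wrist","p4"); st("")
im=cv2.imread("pics/p4.png")[90:270,130:430]; cv2.imwrite("pics/p4c.png",cv2.resize(im,(800,480)))
s=shot("scene","s4"); im=cv2.imread("pics/s4.png")[120:260,240:440]; cv2.imwrite("pics/s4c.png",cv2.resize(im,(800,560)))
```

```text
above 45.5 [ 0.4329 -0.361   0.1435] gap 0.0331 F [-0.6 -0.7 -3.5] pad 34.9
hit True
in 46.4 [ 0.4318 -0.3605  0.0922] gap 0.0329 F [ 0.3 -0.1  3.4] pad 35.0
pre 46.6 [ 0.4327 -0.3608  0.0923] gap 0.0332 F [ 0.  -0.6  0.5] pad 35.0
open 47.7 [ 0.4323 -0.3605  0.0921] gap 0.0934 F [-0.8  0.1  0.6] pad 0.3
 49.7 [ 0.4299 -0.2652  0.3198] gap 0.0939 F [ 0.1  0.2 -0.6] pad 0.0
```

View pics/p4c.png

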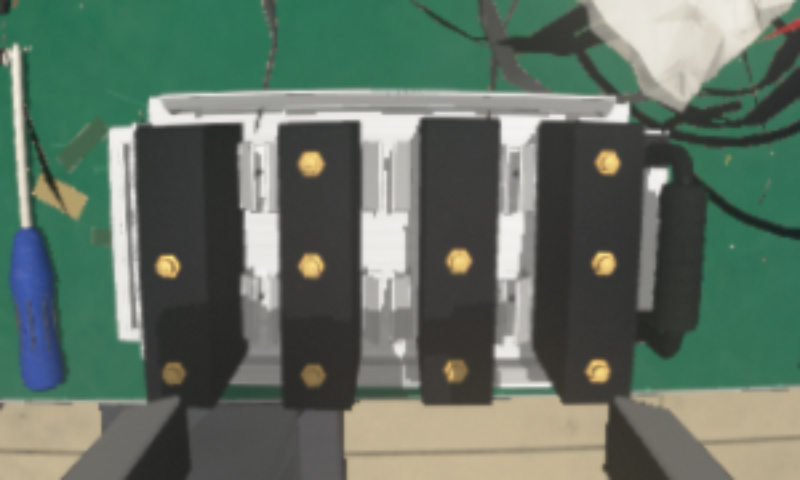

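View pics/s4c.png

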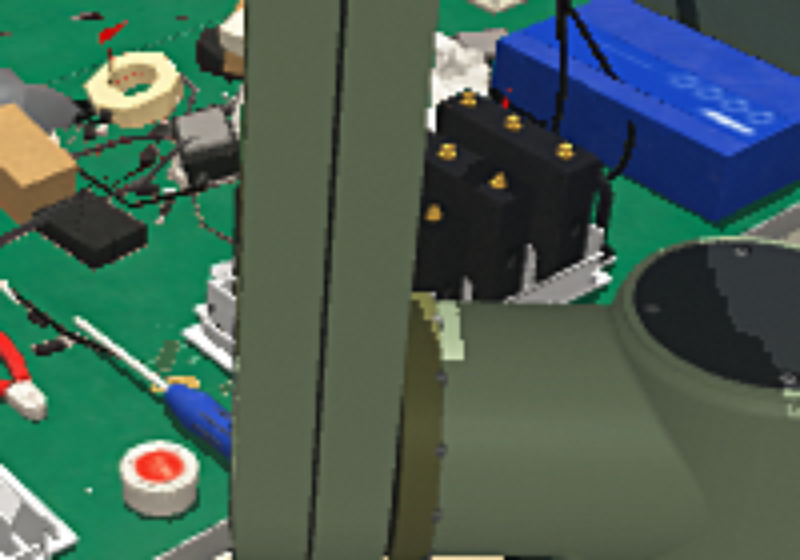

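All four units stand upright in their slots: the sockets are evenly spaced (crop columns 168, 311, 458 and 603), and the socket patterns mirror the original order from the handle. The arm is clear.

```bash
python3 -c "
from workcell import robot
print(robot.job_done())"
```

```text
the job is handed in; nothing more can be done
None
```

All four radio units are now in the empty rack in the same order from its handle, upright and fully down by the force contacts and final pictures, and the job is handed in at about 50 s (no verdict was returned).

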